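Turn the label scraper's insert round to its fresh blade

ROBOT

A 6-joint arm with a two-finger parallel gripper is mounted at the origin on the work surface; the furniture and walls round the work are solid. World frame = base frame: x ahead of the robot, y to its left, z up, the work surface at z = 0. Lengths are in mm, angles in rad, forces in N, time in s.
With the tool pointing down it reaches from about 275 to 1000 mm from the base axis. Payload 8.4 kg.
Tool frame: the origin (TCP) lies at the very end of the fingers, on their centre line; the grasp point (between the pads) lies 19 mm behind it; z points along the fingers, y is the direction in which the jaws open and shut (so a half turn about z gives the same grasp; the last joint's range is limited). The gripper opens to 85 mm and grips with 20 to 120 N. Pads are 22 mm wide; open, the fingers measure 114 mm over their backs; the gripper's body (76 mm by 85 mm) begins 54 mm behind the grasp point. The pads swing forward as they close: fully open they stand 13 mm farther back than shut.
Start: joints at [1.294, 0.353, 1.633, -0, 1.155, -0.002], TCP at [169.595, 601.553, 231.281] pointing down, gripper open.
Joint ranges: [-2.63, 2.63], [-0.92, 2.1], [0.06, 2.66], [-1.3, 4.44], [0, 2.69], [-3.02, 3.02]. Speed limits (rad/s): [2.22, 2.22, 2.79, 3.14, 3.14, 3.14].

INTERFACE

Orientations are given as [roll, pitch, yaw] about the fixed x, y, z axes, in that order (R = Rz(yaw) Ry(pitch) Rx(roll)).
In Python, from rig import sense, grab_frame, sign_off, masks_of gives the robot as it stands. The module is installed in compiled form; this text tells all that it offers.
- The arm moves only by the shell command python3 -m inch 'ROWS' [FORCE]. ROWS is JSON, a list of rows, each an object of numbers: "gripper": the finger opening in m, from 0 to 0.0854; "tx", "ty", "tz": the shift along the tool's x, y, z in m; "spin": the turn about the tool's z in degrees. In form: [{"gripper": .., "tx": .., "ty": .., "tz": .., "spin": ..}, ...]. A call has exactly 8 rows; each row shifts and turns the commanded pose from where the row before left it, along the tool's axes as they then stand; what a row does not reach is not made up. A row lasts 1/10 s, in which the tool goes at most 50 mm and 8.59 degrees, less where a joint would pass 70% of its speed; a pose out of reach is approached as far as the arm can. A call is refused whole if a number of a shift passes 0.05 or a number of a turn 8.59, either way. A call with a gripper value outside its range is refused whole. The fingers move at their own pace and stop on an object; FORCE is the grip in N (left out, the last holds). Time passes only in rows, so rows that do not move let the fingers close, or fill a call up. It gives the time, the measured TCP pose, the force and the opening at its end, in the units of the state.
- sense(): the state, without advancing time (a new reading comes with each control period).
- grab_frame(name): name is "scene" or "top" or "wrist"; returns a dict with "pixels" (420x560x3 uint8, red, green, blue), "K" (3x3 intrinsics, pixels), "extrinsics" (4x4, takes a point from camera to world coordinates). Camera axes: x right, y down, z forward; pixel columns grow to the right and rows downward; lengths in mm; the calibration is good to about 2 mm. A picture is of the moment at which its call begins. There is no depth.
- sign_off(): hands the job in, once; it reports no verdict.
Trained networks look in the newest picture that a camera, given by its name, has taken for a name from the list of things; names that differ only in an ending like _2 or _b are one class to them, and where a whole thing is asked for, a point or a joint stands for the part that bears it (a point fixed in the world has none). Each returns a list of dicts, best first, with "conf" (0 to 1); they miss things now and then, are a little off and sometimes report something else, mostly with a low value. They report only what shows in the picture. A call takes as long as a camera call.
- masks_of(camera, target): "pixels" (420x560 bool, what is visible of it) and "centre" ([row, column] in pixels, amid what is visible of it).
The state is a dict: "clock": time; "qpos": joint angles; "qvel": joint speeds; "joint_efforts": joint torques, N m; "eef_pos": TCP position; "tcp_rot": TCP orientation; "contact_force": force on the tool from outside, world axes, zero at the start; "wrist_torque": the same for the moment, N m; "opening": opening from 0.0 (shut) to 1.0 (fully open).
Only numpy, scipy, OpenCV 4.12 (cv2) and the standard library are available. Lean on these libraries where they do the work, as an engineer would, in place of code of your own. Each camera call takes 0.05 s, during which the arm holds its last target.

TASK

The double-ended insert of the bench label scraper stands with its worn rusty-brown blade out. Lift it out of its holder, turn it end for end and lay it back the same way up, fully down in both saddles, so that the fresh yellow blade points out on the open side and the worn one lies in the guard. Let go of it, and do not push or tip the other things on the bench.

Things in the scene. Friction and masses are not known exactly. Their poses are not given: they have to be found in the camera images.
- scraper_holder: Bench holder of the label scraper, fixed: grey base plate 90 x 170 x 12 mm (x -45 to 45, y -115 to 55) with two saddles and a guard. Origin on the bench, midway between the saddles. Its y runs along the insert and points OUT to the open working side, roughly towards the robot; z up.
- out_saddle (a point): centre of the slot floor of the aluminium saddle on the out side, at y = +42 mm of the holder, 34 mm above the bench. Its twin stands at y = -42; each is 10 mm thick, 74 mm clear between them. Slots are open at the top, 18 mm wide; the round-topped posts beside them reach 53 mm above the bench and 46 mm over all.
- guard (a point): middle of the grey guard, open at the top, round the stowed end, at y = -85 mm of the holder, 34 mm above the bench. Side walls' inner faces at x = -28 and 28 mm, from y = -58 to -112; end wall's inner face at y = -108; tops 55 mm above the bench.
- scraper_insert: Loose double-ended scraper, 196 mm long, 120 g, resting level in the saddles, not clamped, worn end out at the start. Origin mid-length on the underside (34 mm above the bench when seated), y along it to the fresh end, z up. Blue grip in the middle 18.6 wide x 66 long x 30 mm high, to grip across x from above; 4 mm play each way between the saddles. Grey shank 14 x 14 mm, 2 mm play each side.
- fresh_tip (a point): middle of the edge of the fresh blade (bright yellow, straight steel edge; 36 mm wide, 5 mm thick), 98 mm along y from the insert's origin, 7 mm above its underside
- worn_tip (a point): middle of the edge of the worn blade (rusty red-brown, chipped edge; 36 mm wide, 5 mm thick), 98 mm along -y from the insert's origin, 7 mm above its underside
- burette_rod (a point): point 0.30 m up on the upright steel rod (12.5 mm thick, top 0.80 m above the bench) of the near burette stand, fixed equipment to keep clear of. Its burette, an upright tube 18 mm thick from 0.35 to 1.10 m, stands 105 mm to the left of the rod. A broad arm may start reaching close past or around the rod: rise above it before swinging sideways.
- flask: bystander: empty clear glass conical flask, 85 mm wide, 144 mm tall; origin at the centre of its underside, z up
- beaker: bystander: empty clear beaker, 74 mm wide, 97 mm tall; origin at the centre of its underside, z up
- petri_dish: bystander: clear petri dish, 69 mm wide, 15 mm tall; origin at the centre of its underside, z up
- cylinder: bystander: clear measuring cylinder with hexagonal foot, 60 mm wide, 151 mm tall; origin at the centre of its underside, z up
- wash_bottle: bystander: plastic wash bottle with a bent spout, 75 mm wide, 253 mm tall; origin at the centre of its underside, z up

How it is judged:
By the outcome, as a careful person would: the job done as asked, in the order asked, and still so for the second after the job is handed in, with the robot touching nothing.
It also fails if it takes over 51 s, if anything falls off the work surface, if the arm or the gripper's body presses on something with over 40 N, if the wrist force passes 120 N, or if a joint passes its speed limit or range.

## Working session

There is one attempt and no reset: what is moved stays moved. The work goes in short steps, Python scripts to look and compute and a shell command to move; the robot and the scene stay as the last step left them, time stands still between calls to the robot, and variables do not carry over. Pictures are saved under pics/ and viewed, and the job is handed in when it is done.

```bash
mkdir -p pics
python3 - <<'E'
from rig import *
import cv2
for n in ("scene","top","wrist"):
    f=grab_frame(n); cv2.imwrite(f"pics/a_{n}.png",f["pixels"][:,:,::-1])
    print(n,f["K"].round(1).tolist(),f["extrinsics"].round(3).tolist())
    for t in ("fresh_tip","worn_tip","scraper_insert","scraper_holder","out_saddle","guard","burette_rod","flask","beaker","petri_dish","cylinder","wash_bottle"):
        for d in masks_of(n,t)[:2]: 
            if d["conf"]>.3:print(n,t,round(d["conf"],2),[round(float(x)) for x in d["centre"]],d["pixels"].sum())
s=sense();print(s)
E
```

```text
scene [[430.7, 0.0, 280.1], [0.0, 430.7, 214.5], [0.0, 0.0, 1.0]] [[-0.939, -0.186, 0.29, 27.072], [-0.344, 0.464, -0.816, 1365.061], [0.017, -0.866, -0.5, 993.956], [0.0, 0.0, 0.0, 1.0]]
scene fresh_tip 0.69 [233, 310] 56
scene worn_tip 0.63 [234, 308] 75
scene scraper_holder 0.6 [231, 279] 547
scene out_saddle 0.78 [233, 279] 476
scene out_saddle 0.71 [302, 225] 1178
scene guard 0.74 [232, 285] 450
scene guard 0.69 [222, 292] 86
scene flask 0.55 [261, 226] 114
scene petri_dish 0.62 [265, 270] 233
scene petri_dish 0.6 [234, 281] 491
scene wash_bottle 0.85 [298, 230] 1282
top [[467.1, 0.0, 288.3], [0.0, 467.1, 206.8], [0.0, 0.0, 1.0]] [[-0.015, -0.988, 0.153, 259.052], [-1.0, 0.012, -0.018, 74.765], [0.016, -0.153, -0.988, 1551.528], [0.0, 0.0, 0.0, 1.0]]
top fresh_tip 0.65 [209, 332] 445
top worn_tip 0.69 [215, 331] 415
top scraper_insert 0.64 [210, 334] 393
top scraper_holder 0.73 [201, 332] 1153
top out_saddle 0.9 [200, 330] 1113
top guard 0.72 [197, 333] 1104
top flask 0.73 [179, 204] 542
top flask 0.36 [201, 330] 987
top beaker 0.93 [227, 412] 576
top petri_dish 0.63 [209, 260] 
[... 286 characters left out ...]
, 1.0]]
{'clock': 1.95, 'qpos': array([ 1.29361942e+00,  3.52999897e-01,  1.63338883e+00, -1.37032428e-05,
        1.15519593e+00, -2.39082913e-03]), 'qvel': array([-1.19236865e-03,  3.40730548e-05,  1.77445429e-03,  7.08937722e-04,
       -1.22386216e-03,  6.37340783e-04]), 'joint_efforts': array([ 5.58416752e-03, -6.05114436e+01, -3.42471671e+01,  3.93446944e-04,
        4.90727089e-04, -2.22450272e-07]), 'eef_pos': array([169.58960104, 601.56238697, 231.28582115]), 'tcp_rot': array([3.14158468e+00, 1.25558804e-05, 2.86681211e+00]), 'contact_force': array([-0.47726558, -0.14991711, -0.98291836]), 'wrist_torque': array([-0.01331492, -0.05644219,  0.00452275]), 'opening': 0.9999792604702299}
```

View pics/a_scene.png

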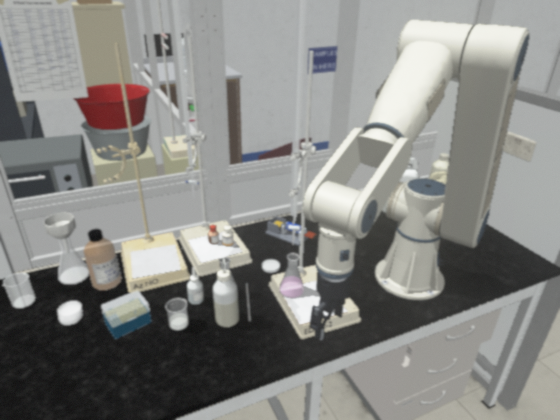

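View pics/a_top.png

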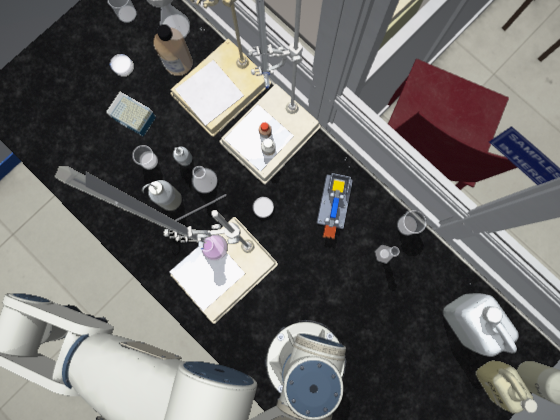

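View pics/a_wrist.png

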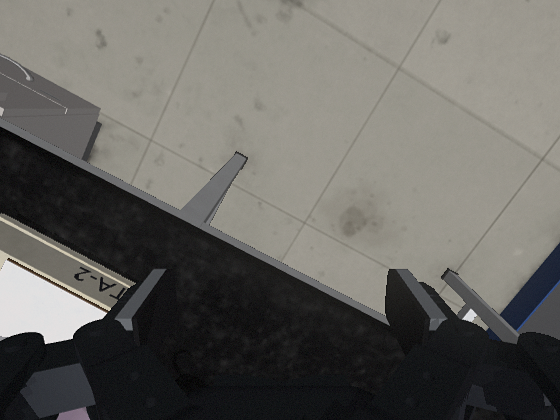

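Run:
```python
import cv2
t=cv2.imread("pics/a_top.png"); cv2.imwrite("pics/a_topz.png",cv2.resize(t[150:280,140:440],None,fx=2.6,fy=2.6,interpolation=2))
cv2.imwrite("pics/a_topy.png",cv2.resize(t[170:240,285:380],None,fx=8,fy=8,interpolation=2))
```

```text
(no output)
```

View pics/a_topz.png

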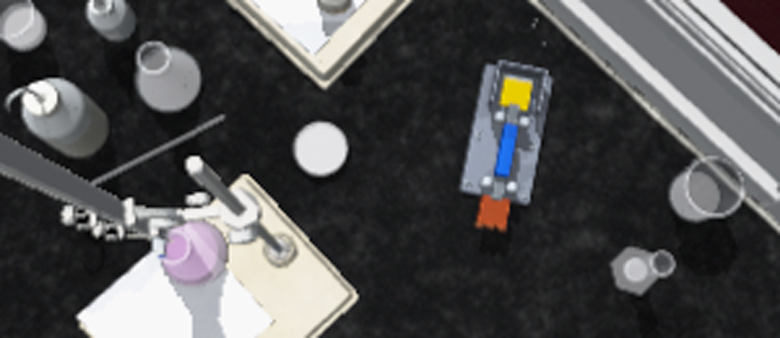

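View pics/a_topy.png

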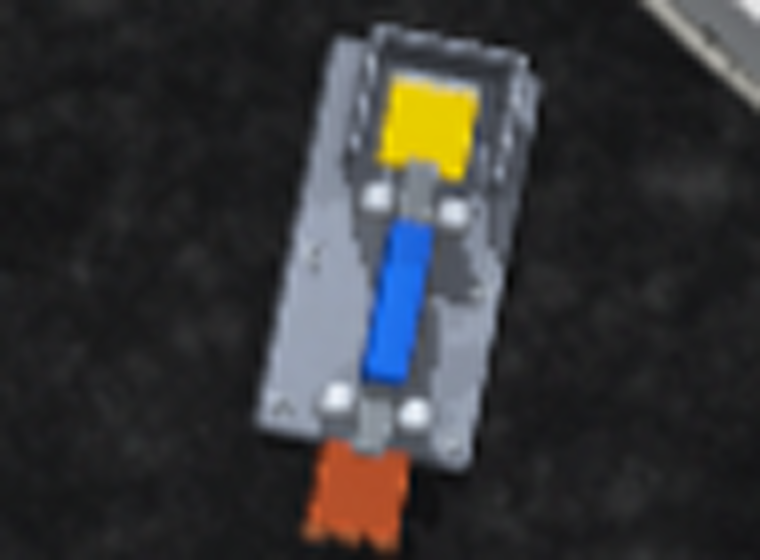

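```bash
cat > h.py <<'E'
import numpy as np
T=dict(K=np.array([[467.1,0,288.3],[0,467.1,206.8],[0,0,1]]))
def ray(f,u,v):
    d=f["extrinsics"][:3,:3]@np.linalg.solve(f["K"],[u,v,1.]); return f["extrinsics"][:3,3],d
def atz(f,u,v,z):
    o,d=ray(f,u,v); return o+d*(z-o[2])/d[2]
def proj(f,p):
    E=f["extrinsics"]; c=E[:3,:3].T@(np.array(p,float)-E[:3,3]); q=f["K"]@c; return q[:2]/q[2]
E
python3 - <<'E'
from rig import *; from h import *; import cv2
f=grab_frame("top"); im=f["pixels"]; hsv=cv2.cvtColor(im,cv2.COLOR_RGB2HSV)
sub=np.zeros(im.shape[:2],bool); sub[165:245,310:360]=1
H,S,V=[hsv[:,:,i].astype(int) for i in range(3)]
def cen(m,z,n):
    ys,xs=np.nonzero(m&sub); pts=np.array([atz(f,a,b,z)[:2] for a,b in zip(xs,ys)]); c=pts.mean(0)
    w,v=np.linalg.eigh(np.cov(pts.T)); print(n,len(xs),c.round(1),np.degrees(np.arctan2(v[1,1],v[0,1])).round(1),(np.sqrt(12*w)).round(1)); return c
y=cen((abs(H-27)<6)&(S>150)&(V>120),44,"yellow")
r=cen((H<12)&(S>150)&(V>90),44,"red")
b=cen((abs(H-110)<12)&(S>150)&(V>90),64,"blue")
d=y-r;print("yaw of insert y (fresh) ",np.degrees(np.arctan2(d[1],d[0])), np.linalg.norm(d),(y+r)/2)
print("rod base",atz(f,248,246,15),"rod top",atz(f,214,213,800))
for n,u,v,z in [("flask",204,180,70),("petri",263,208,10),("beaker",412,224,50),("cyl",388,255,80),("wash",166,196,150),("platecorner",275,262,15),("plateR",240,219,15),("guardcorner",331,175,12)]: print(n,atz(f,u,v,z).round(0))
E
```

```text
yellow 106 [ 560.7 -117.2] 75.9 [33.3 37. ]
red 132 [409.2 -83.6] 77.0 [37.  38.7]
blue 122 [ 484.8 -100. ] 167.0 [19.4 66.1]
yaw of insert y (fresh)  -12.493122198973182 155.18859678446717 [ 484.91374289 -100.39883204]
rod base [368.35422378 181.39945634  15.        ] rod top [366.7203134  181.86864638 800.        ]
flask [579. 319.  70.]
petri [495. 132.  10.]
beaker [ 430. -353.   50.]
cyl [ 329. -263.   80.]
wash [514. 420. 150.]
platecorner [315.  93.  15.]
plateR [458. 208.  15.]
guardcorner [604. -99.  12.]
```

```bash
python3 -m inch '[{"gripper":0.085,"tx":0,"ty":0,"tz":-0.04,"spin":0},{"gripper":0.085,"tx":0,"ty":0,"tz":-0.04,"spin":0},{"gripper":0.085,"tx":0,"ty":0,"tz":-0.04,"spin":0},{"gripper":0.085,"tx":0,"ty":0,"tz":-0.04,"spin":0},{"gripper":0.085,"tx":0,"ty":0,"tz":-0.04,"spin":0},{"gripper":0.085,"tx":0,"ty":0,"tz":-0.04,"spin":0},{"gripper":0.085,"tx":0,"ty":0,"tz":-0.04,"spin":0},{"gripper":0.085,"tx":0,"ty":0,"tz":0,"spin":0}]' 40; python3 -c "
from rig import *;import cv2
for n in ('scene','top'): cv2.imwrite(f'pics/b_{n}.png',grab_frame(n)['pixels'][:,:,::-1])
s=sense();print(s['qpos'].round(3),s['eef_pos'],s['tcp_rot'],s['contact_force'])"
```

```text
clock: 2.8
eef_pos: [169.9, 602.7, 517.8]
tcp_rot: [3.132, -0.0, 2.867]
contact_force: [0.8, 0.4, -0.0]
opening: 0.994
[ 1.294  0.225  1.214 -0.     1.701 -0.002] [169.64653893 601.76080492 512.02588648] [3.13974888e+00 1.62292053e-05 2.86682597e+00] [-0.50640278 -0.42860008 -0.66969923]
```

View pics/b_scene.png

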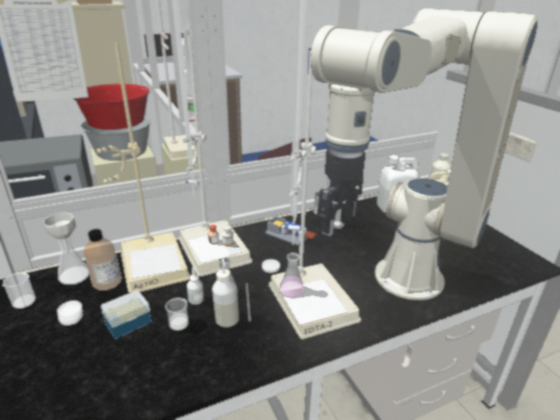

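View pics/b_top.png

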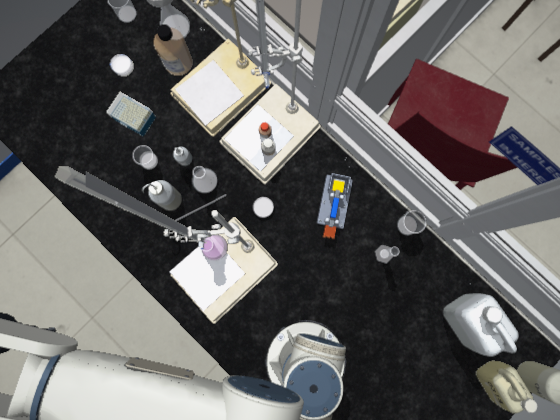

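```bash
python3 -m inch '[{"gripper":0.085,"tx":0,"ty":-0.03,"tz":-0.03,"spin":0},{"gripper":0.085,"tx":0,"ty":-0.03,"tz":-0.03,"spin":0},{"gripper":0.085,"tx":0,"ty":-0.03,"tz":-0.03,"spin":0},{"gripper":0.085,"tx":0,"ty":-0.03,"tz":-0.03,"spin":0},{"gripper":0.085,"tx":0,"ty":-0.03,"tz":-0.03,"spin":0},{"gripper":0.085,"tx":0,"ty":-0.03,"tz":-0.03,"spin":0},{"gripper":0.085,"tx":0,"ty":-0.03,"tz":-0.03,"spin":0},{"gripper":0.085,"tx":0,"ty":-0.03,"tz":-0.03,"spin":0}]'; python3 -m inch '[{"gripper":0.085,"tx":0,"ty":-0.03,"tz":-0.02,"spin":0},{"gripper":0.085,"tx":0,"ty":-0.03,"tz":-0.02,"spin":0},{"gripper":0.085,"tx":0,"ty":-0.03,"tz":-0.02,"spin":0},{"gripper":0.085,"tx":0,"ty":0,"tz":-0.02,"spin":0},{"gripper":0.085,"tx":0,"ty":0,"tz":-0.02,"spin":0},{"gripper":0.085,"tx":0,"ty":0,"tz":0,"spin":0},{"gripper":0.085,"tx":0,"ty":0,"tz":0,"spin":0},{"gripper":0.085,"tx":0,"ty":0,"tz":0,"spin":0}]'; python3 -c "
from rig import *;import cv2
for n in ('scene','top'): cv2.imwrite(f'pics/c_{n}.png',grab_frame(n)['pixels'][:,:,::-1])
s=sense();print(s['qpos'].round(3),s['eef_pos'],s['tcp_rot'],s['contact_force'])"
```

```text
clock: 3.7
eef_pos: [104.2, 369.5, 751.0]
tcp_rot: [-3.139, -0.0, 2.867]
contact_force: [-0.1, -0.6, -0.4]
opening: 0.993
clock: 4.5
eef_pos: [80.2, 284.5, 850.0]
tcp_rot: [-3.139, 0.0, 2.867]
contact_force: [0.3, -0.5, 0.2]
opening: 0.998
[ 1.291 -0.127  0.84   0.     2.43  -0.005] [ 80.11627807 284.19054986 850.3744481 ] [-3.13979243e+00 -1.36691595e-05  2.86680934e+00] [-0.3344433   0.23420019 -0.48291083]
```

View pics/c_scene.png

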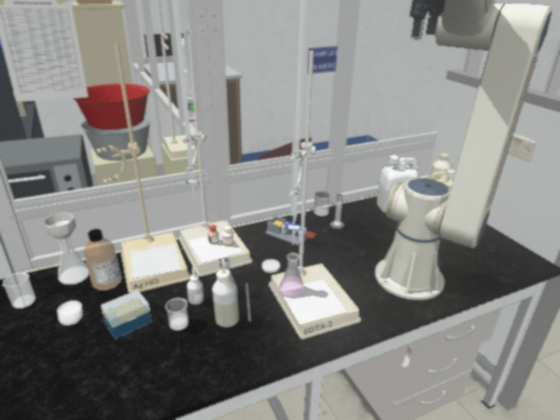

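View pics/c_top.png

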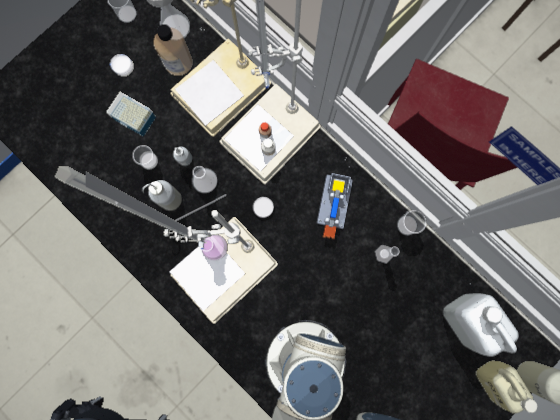

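```bash
python3 -m inch '[{"gripper":0.085,"tx":-0.035,"ty":-0.009,"tz":0,"spin":0},{"gripper":0.085,"tx":-0.035,"ty":-0.009,"tz":0,"spin":0},{"gripper":0.085,"tx":-0.035,"ty":-0.009,"tz":0,"spin":0},{"gripper":0.085,"tx":-0.035,"ty":-0.009,"tz":0,"spin":0},{"gripper":0.085,"tx":-0.0275,"ty":-0.025,"tz":0,"spin":0},{"gripper":0.085,"tx":-0.0275,"ty":-0.025,"tz":0,"spin":0},{"gripper":0.085,"tx":-0.0275,"ty":-0.025,"tz":0,"spin":0},{"gripper":0.085,"tx":-0.0275,"ty":-0.025,"tz":0,"spin":0}]'; python3 -m inch '[{"gripper":0.085,"tx":-0.0115,"ty":-0.034,"tz":0,"spin":0},{"gripper":0.085,"tx":-0.0115,"ty":-0.034,"tz":0,"spin":0},{"gripper":0.085,"tx":-0.0115,"ty":-0.034,"tz":0,"spin":0},{"gripper":0.085,"tx":-0.0115,"ty":-0.034,"tz":0,"spin":0},{"gripper":0.085,"tx":0,"ty":0,"tz":0.03,"spin":0},{"gripper":0.085,"tx":0,"ty":0,"tz":0.03,"spin":0},{"gripper":0.085,"tx":0,"ty":0,"tz":0,"spin":0},{"gripper":0.085,"tx":0,"ty":0,"tz":0,"spin":0}]'; python3 -c "
from rig import *
s=sense();print(s['qpos'].round(3),s['eef_pos'],s['tcp_rot'],s['contact_force'])"
```

```text
clock: 5.4
eef_pos: [284.1, 83.7, 850.9]
tcp_rot: [-3.141, -0.0, 2.867]
contact_force: [1.2, 1.4, -0.4]
opening: 0.993
clock: 6.2
eef_pos: [290.6, -58.0, 791.8]
tcp_rot: [-3.142, -0.0, 2.867]
contact_force: [-0.9, -0.3, 0.6]
opening: 0.993
[-0.202 -0.2    1.046  0.     2.295 -1.498] [290.56651909 -58.01381503 791.83493003] [-3.14157983e+00 -2.68599447e-04  2.86691934e+00] [-0.90447904 -0.30317111  0.57935109]
```

```bash
python3 -m inch '[{"gripper":0.085,"tx":-0.0125,"ty":0.001,"tz":0.037,"spin":0},{"gripper":0.085,"tx":-0.0125,"ty":0.001,"tz":0.037,"spin":0},{"gripper":0.085,"tx":-0.0125,"ty":0.001,"tz":0.037,"spin":0},{"gripper":0.085,"tx":-0.0125,"ty":0.001,"tz":0.037,"spin":0},{"gripper":0.085,"tx":-0.0125,"ty":0.001,"tz":0.037,"spin":0},{"gripper":0.085,"tx":-0.0125,"ty":0.001,"tz":0.037,"spin":0},{"gripper":0.085,"tx":-0.0125,"ty":0.001,"tz":0.037,"spin":0},{"gripper":0.085,"tx":-0.0125,"ty":0.001,"tz":0.037,"spin":0}]'; python3 -m inch '[{"gripper":0.085,"tx":-0.0125,"ty":0.001,"tz":0.037,"spin":-1},{"gripper":0.085,"tx":-0.0125,"ty":0.001,"tz":0.037,"spin":-1},{"gripper":0.085,"tx":-0.0125,"ty":0.001,"tz":0.037,"spin":-1},{"gripper":0.085,"tx":-0.0125,"ty":0.001,"tz":0.037,"spin":0},{"gripper":0.085,"tx":-0.0125,"ty":0.001,"tz":0.037,"spin":0},{"gripper":0.085,"tx":-0.0125,"ty":0.001,"tz":0.037,"spin":0},{"gripper":0.085,"tx":-0.0125,"ty":0.001,"tz":0.037,"spin":0},{"gripper":0.085,"tx":0,"ty":0,"tz":0,"spin":0}]'; python3 -c "
from rig import *; import cv2
for n in ('scene','wrist'): cv2.imwrite(f'pics/d_{n}.png',grab_frame(n)['pixels'][:,:,::-1])
s=sense();print(s['qpos'].round(3),s['eef_pos'],s['tcp_rot'],s['contact_force'])"
```

```text
clock: 7.0
eef_pos: [391.3, -77.4, 496.0]
tcp_rot: [3.141, 0.003, 2.868]
contact_force: [0.5, -0.5, -0.6]
opening: 1.0
clock: 7.8
eef_pos: [476.8, -90.8, 233.4]
tcp_rot: [-3.141, -0.005, 2.92]
contact_force: [-1.1, -0.5, 0.4]
opening: 0.997
[-0.192  0.129  1.915 -0.     1.098 -1.541] [477.55915977 -91.21288837 237.43384766] [-3.14154594e+00 -1.56263466e-04  2.92004354e+00] [0.72768034 0.62700756 0.00336415]
```

View pics/d_wrist.png

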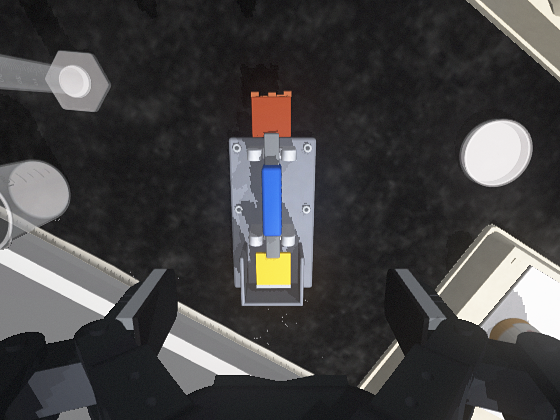

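View pics/d_scene.png

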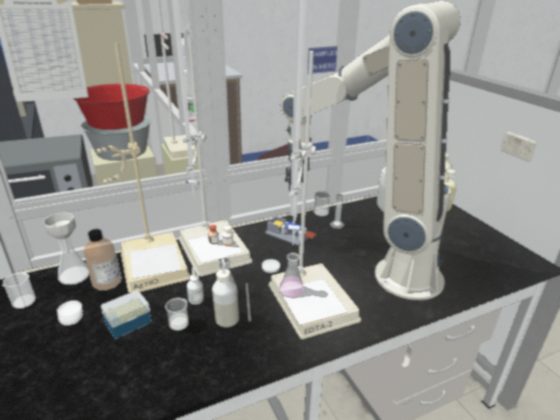

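```bash
cat > m.py <<'E'
from rig import *; from h import *; import cv2
def meas(cam,box,zs=(43.5,43.5,64),show=True):
    f=grab_frame(cam); im=f["pixels"]; hsv=cv2.cvtColor(im,cv2.COLOR_RGB2HSV)
    sub=np.zeros(im.shape[:2],bool); sub[box[0]:box[1],box[2]:box[3]]=1
    H,S,V=[hsv[:,:,i].astype(int) for i in range(3)]; out={}
    for n,m,z in (("yellow",(abs(H-27)<6)&(S>150)&(V>120),zs[0]),("red",(H<12)&(S>150)&(V>90),zs[1]),("blue",(abs(H-110)<12)&(S>150)&(V>60),zs[2])):
        ys,xs=np.nonzero(m&sub)
        if len(xs)<10: print(n,"none");continue
        c=np.array([[ [a,b] for a,b in zip(xs,ys)]],np.float32)
        pts=np.array([atz(f,a,b,z)[:2] for a,b in zip(xs,ys)])
        r=cv2.minAreaRect(pts.astype(np.float32)); out[n]=np.array(r[0])
        print(n,len(xs),"mean",pts.mean(0).round(1),"rect",np.round(r[0],1),np.round(r[1],1),round(r[2],1))
    if "yellow" in out and "red" in out:
        d=out["yellow"]-out["red"];print("fresh dir deg",np.degrees(np.arctan2(d[1],d[0])).round(2),np.linalg.norm(d).round(1),"mid",((out["yellow"]+out["red"])/2).round(1))
    return f
E
python3 - <<'E'
from m import *
meas("wrist",(60,310,230,320))
meas("top",(165,245,310,360))
s=sense();print(s['eef_pos'],s['tcp_rot'])
E
```

```text
yellow 1001 mean [ 561.2 -118.8] rect [ 560.2 -118.8] [35.4 36.1] 77.7
red 1615 mean [410.4 -85.9] rect [410.3 -86.1] [35.4 39.9] 77.7
blue 1334 mean [ 484.5 -101.9] rect [ 485.2 -102.2] [17.4 65.5] 77.3
fresh dir deg -12.29 153.4 mid [ 485.2 -102.5]
yellow none
red none
blue 25 mean [ 476.8 -105.1] rect [ 475.2 -104.6] [ 6.3 42.3] 77.1
[477.71656895 -91.42712426 238.66193067] [3.14152692e+00 2.98550136e-03 2.91969445e+00]
```

Run:
```python
from m import *
f=grab_frame("wrist"); im=f["pixels"][:,:,::-1]
cv2.imwrite("pics/e.png",cv2.resize(im[120:320,215:335],None,fx=3,fy=3,interpolation=2)); 
import pickle; pickle.dump(f,open("e.pkl","wb"));s=sense();print(s['eef_pos'],s['tcp_rot'])
```

```text
[477.58201573 -91.47842089 238.71531243] [3.1415098  0.00352706 2.91954593]
```

View pics/e.png

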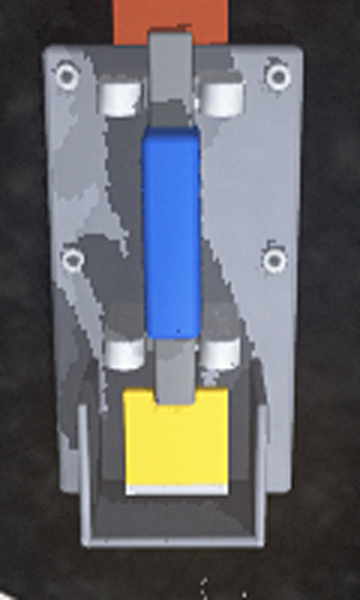

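Run:
```python
from h import *; import pickle
f=pickle.load(open("e.pkl","rb"))
P=lambda X,Y,z: atz(f,215+X/3-.33,120+Y/3-.33,z)[:2]
a=P(173.5,46,12); b=P(174,546,55)
d=a-b; L=np.linalg.norm(d); u=d/L; print(L,"(167)",np.degrees(np.arctan2(*u[::-1])), "ctr from out",a-55*u,"from guard",b+112*u)
l=P(45,150,12);r=P(302,150,12);print("plate width",np.linalg.norm(l-r),(l+r)/2, "lat", )
n=np.array([-u[1],u[0]])
for nm,p in (("plate mid",(l+r)/2),("guard",b),("out",a),("blue",np.array([485.2,-102.2])),("bluemean",P(173,235,64))): print(nm,p.round(1),"along",(p@u).round(1),"lat",(p@n).round(1))
p=.5*(P(121,98,52)+P(222,98,52)); q=.5*(P(126,353,52)+P(221,353,52)); print("posts",p,q,np.linalg.norm(p-q),(p+q)/2, "lat",p@n,q@n,"along",(p+q)@u/2)
```

```text
166.44071015635723 (167) 167.31238967307297 ctr from out [ 486.8000281  -102.74963141] from guard [ 486.25439496 -102.62679165]
plate width 89.9885150282806 [467.93901705 -98.76787261] lat
plate mid [467.9 -98.8] along -478.2 lat -6.4
guard [ 595.5 -127.2] along -608.9 lat -6.7
out [433.1 -90.7] along -442.5 lat -6.7
blue [ 485.2 -102.2] along -495.8 lat -6.9
bluemean [ 485.1 -101.7] along -495.6 lat -7.4
posts [445.50663711 -93.23150878] [ 527.2010557  -111.59233895] 83.7323003020914 [ 486.3538464  -102.41192387] lat -6.8939737225116104 -6.924451165823124 along -496.9713561613218
```

```bash
python3 -m inch '[{"gripper":0.06,"tx":-0.005,"ty":-0.004,"tz":0,"spin":0},{"gripper":0.06,"tx":-0.0053,"ty":-0.0044,"tz":0,"spin":0},{"gripper":0.06,"tx":0,"ty":0,"tz":0.03,"spin":0},{"gripper":0.06,"tx":0,"ty":0,"tz":0.03,"spin":0},{"gripper":0.06,"tx":0,"ty":0,"tz":0.03,"spin":0},{"gripper":0.06,"tx":0,"ty":0,"tz":0.03,"spin":0},{"gripper":0.06,"tx":0,"ty":0,"tz":0,"spin":0},{"gripper":0.06,"tx":0,"ty":0,"tz":0,"spin":0}]'
python3 - <<'E'
from m import *
f=meas("wrist",(20,400,180,370))
cv2.imwrite("pics/f.png",f["pixels"][:,:,::-1])
s=sense();print(s['eef_pos'],s['tcp_rot'],s['opening'])
print("grasp axis proj z=64,50,110",[proj(f,[*s['eef_pos'][:2],z]).round(1) for z in (64,50,110)])
E
```

```text
clock: 8.85
eef_pos: [484.7, -102.2, 116.8]
tcp_rot: [-3.142, -0.0, 2.919]
contact_force: [0.2, 0.2, -0.2]
opening: 0.7
yellow 66 mean [ 551.3 -127.8] rect [ 559.4 -118.3] [35.6 36.3] 77.8
red 3547 mean [410.4 -86.3] rect [410.6 -85.9] [35.7 39.4] 77.5
blue 2329 mean [ 477.  -101.4] rect [ 484.4 -101.9] [17.6 67.7] 78.0
fresh dir deg -12.29 152.3 mid [ 485.  -102.1]
[ 485.45226617 -102.26740735  117.58892441] [3.14157146e+00 1.49948473e-03 2.91895707e+00] 0.7041527149985835
grasp axis proj z=64,50,110 [array([281.8, 235.6]), array([281.8, 227.9]), array([282. , 270.2])]
```

View pics/f.png

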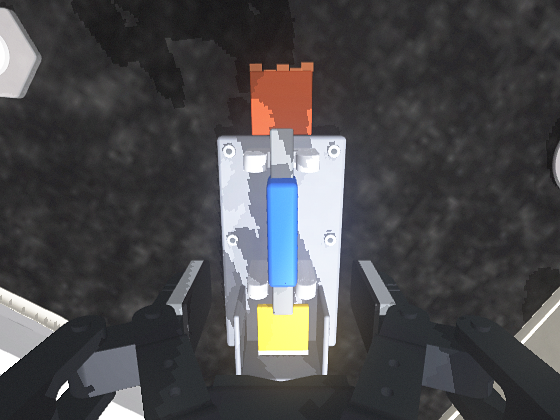

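```bash
python3 -m inch '[{"gripper":0.06,"tx":0,"ty":0,"tz":0.02,"spin":0},{"gripper":0.06,"tx":0,"ty":0,"tz":0.02,"spin":0},{"gripper":0.06,"tx":0,"ty":0,"tz":0.02,"spin":0},{"gripper":0.06,"tx":0,"ty":0,"tz":0.015,"spin":0},{"gripper":0.05,"tx":0,"ty":0,"tz":0.009,"spin":0},{"gripper":0.04,"tx":0,"ty":0,"tz":0,"spin":0},{"gripper":0.03,"tx":0,"ty":0,"tz":0,"spin":0},{"gripper":0.025,"tx":0,"ty":0,"tz":0,"spin":0}]' 40; python3 -m inch '[{"gripper":0.02,"tx":0,"ty":0,"tz":0,"spin":0},{"gripper":0.015,"tx":0,"ty":0,"tz":0,"spin":0},{"gripper":0.01,"tx":0,"ty":0,"tz":0,"spin":0},{"gripper":0.01,"tx":0,"ty":0,"tz":0,"spin":0},{"gripper":0.01,"tx":0,"ty":0,"tz":0,"spin":0},{"gripper":0.01,"tx":0,"ty":0,"tz":0,"spin":0},{"gripper":0.01,"tx":0,"ty":0,"tz":0,"spin":0},{"gripper":0.01,"tx":0,"ty":0,"tz":0,"spin":0}]' 60;  python3 - <<'E'
from m import *
f=grab_frame("wrist")
cv2.imwrite("pics/g.png",f["pixels"][:,:,::-1])
s=sense();print(s['eef_pos'],s['tcp_rot'],s['opening'],s['contact_force'],s['wrist_torque'])
E
```

```text
clock: 9.7
eef_pos: [485.3, -102.1, 33.3]
tcp_rot: [3.142, 0.002, 2.919]
contact_force: [-0.3, -0.6, 0.2]
opening: 0.294
clock: 10.5
eef_pos: [485.1, -102.0, 33.2]
tcp_rot: [-3.142, 0.001, 2.919]
contact_force: [-1.6, -0.1, 7.0]
opening: 0.2
[ 485.02776978 -101.98175495   33.18222415] [-3.14150867e+00  1.34127474e-03  2.91946873e+00] 0.20176617083838244 [-1.26820793  0.74084721  6.74625542] [0.01643182 0.15379207 0.11380784]
```

View pics/g.png

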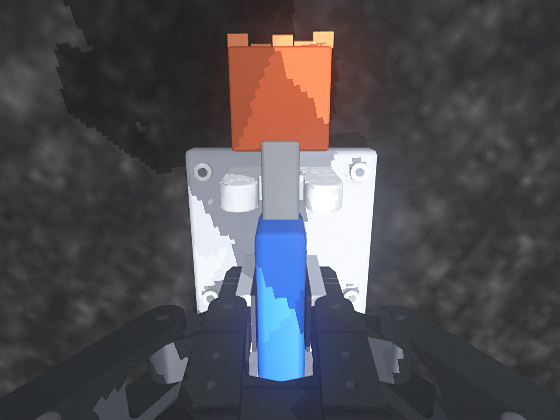

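```bash
python3 -m inch '[{"gripper":0.01,"tx":0,"ty":0,"tz":-0.004,"spin":0},{"gripper":0.01,"tx":0,"ty":0,"tz":-0.008,"spin":0},{"gripper":0.01,"tx":0,"ty":0,"tz":-0.016,"spin":0},{"gripper":0.01,"tx":0,"ty":0,"tz":-0.02,"spin":0},{"gripper":0.01,"tx":0,"ty":0,"tz":-0.02,"spin":0},{"gripper":0.01,"tx":0,"ty":0,"tz":-0.02,"spin":0},{"gripper":0.01,"tx":0,"ty":0,"tz":-0.012,"spin":0},{"gripper":0.01,"tx":0,"ty":0,"tz":0,"spin":0}]'; python3 -m inch '[{"gripper":0.01,"tx":0,"ty":0,"tz":0,"spin":3},{"gripper":0.01,"tx":0,"ty":0,"tz":0,"spin":6},{"gripper":0.01,"tx":0,"ty":0,"tz":0,"spin":8},{"gripper":0.01,"tx":0,"ty":0,"tz":0,"spin":8},{"gripper":0.01,"tx":0,"ty":0,"tz":0,"spin":8},{"gripper":0.01,"tx":0,"ty":0,"tz":0,"spin":8},{"gripper":0.01,"tx":0,"ty":0,"tz":0,"spin":8},{"gripper":0.01,"tx":0,"ty":0,"tz":0,"spin":8}]';python3 - <<'E'
from m import *
f=grab_frame("wrist")
cv2.imwrite("pics/i.png",f["pixels"][:,:,::-1])
s=sense();print(s['qpos'].round(3),s['eef_pos'],s['tcp_rot'],s['opening'],s['contact_force'],s['wrist_torque'])
E
```

```text
clock: 11.35
eef_pos: [485.5, -102.1, 134.0]
tcp_rot: [3.142, 0.003, 2.919]
contact_force: [0.4, 0.2, -0.4]
opening: 0.205
clock: 12.15
eef_pos: [483.8, -101.7, 131.3]
tcp_rot: [-3.14, -0.001, 1.919]
contact_force: [-0.8, 0.2, -0.9]
opening: 0.198
[-0.21   0.281  1.998  0.     0.864 -0.55 ] [ 483.74030689 -101.70897281  131.27139536] [-3.14018463e+00 -8.78262453e-04  1.91011290e+00] 0.1998172944835923 [-0.03445652  0.51027887 -0.33370003] [ 0.05856223 -0.00416207 -0.01006483]
```

View pics/i.png

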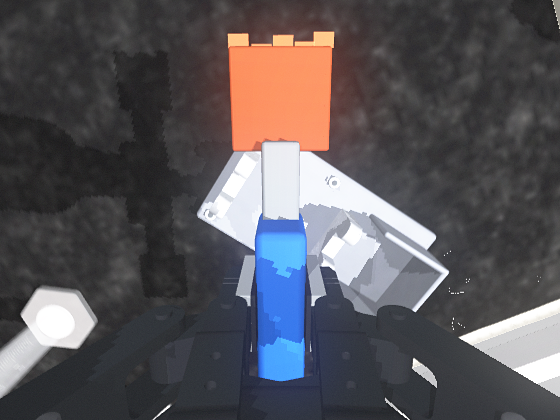

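```bash
python3 -m inch '[{"gripper":0.01,"tx":0,"ty":0,"tz":0,"spin":8},{"gripper":0.01,"tx":0,"ty":0,"tz":0,"spin":8},{"gripper":0.01,"tx":0,"ty":0,"tz":0,"spin":8},{"gripper":0.01,"tx":0,"ty":0,"tz":0,"spin":8},{"gripper":0.01,"tx":0,"ty":0,"tz":0,"spin":8},{"gripper":0.01,"tx":0,"ty":0,"tz":0,"spin":8},{"gripper":0.01,"tx":0,"ty":0,"tz":0,"spin":8},{"gripper":0.01,"tx":0,"ty":0,"tz":0,"spin":8}]'; python3 -m inch '[{"gripper":0.01,"tx":0,"ty":0,"tz":0,"spin":8},{"gripper":0.01,"tx":0,"ty":0,"tz":0,"spin":8},{"gripper":0.01,"tx":0,"ty":0,"tz":0,"spin":8},{"gripper":0.01,"tx":0,"ty":0,"tz":0,"spin":8},{"gripper":0.01,"tx":0,"ty":0,"tz":0,"spin":8},{"gripper":0.01,"tx":0,"ty":0,"tz":0,"spin":8},{"gripper":0.01,"tx":0,"ty":0,"tz":0,"spin":7},{"gripper":0.01,"tx":0,"ty":0,"tz":0,"spin":4}]'; python3 -m inch '[{"gripper":0.01,"tx":0,"ty":0,"tz":0,"spin":0},{"gripper":0.01,"tx":0,"ty":0,"tz":0,"spin":0},{"gripper":0.01,"tx":0,"ty":0,"tz":0,"spin":0},{"gripper":0.01,"tx":0,"ty":0,"tz":0,"spin":0},{"gripper":0.01,"tx":0,"ty":0,"tz":0,"spin":0},{"gripper":0.01,"tx":0,"ty":0,"tz":0,"spin":0},{"gripper":0.01,"tx":0,"ty":0,"tz":0,"spin":0},{"gripper":0.01,"tx":0,"ty":0,"tz":0,"spin":0}]';python3 - <<'E'
from m import *
f=grab_frame("wrist")
cv2.imwrite("pics/j.png",f["pixels"][:,:,::-1])
g=grab_frame("top")
cv2.imwrite("pics/jt.png",cv2.resize(g["pixels"][150:270,270:430,::-1],None,fx=4,fy=4))
for i in range(3):
  grab_frame("top"); s=sense();print(s['qpos'].round(3),s['eef_pos'],s['tcp_rot'])
E
```

```text
clock: 13.0
eef_pos: [483.9, -101.7, 131.4]
tcp_rot: [-3.14, 0.001, 0.805]
contact_force: [-0.2, -0.8, -0.6]
opening: 0.205
clock: 13.8
eef_pos: [483.9, -101.7, 131.5]
tcp_rot: [3.142, 0.001, -0.224]
contact_force: [0.0, 0.4, -0.5]
opening: 0.202
clock: 14.6
eef_pos: [484.4, -101.8, 132.3]
tcp_rot: [3.142, -0.0, -0.222]
contact_force: [0.1, -0.1, -0.5]
opening: 0.2
[-0.21   0.279  1.997 -0.     0.865  1.583] [ 484.43268574 -101.85984207  132.31130319] [ 3.14157353e+00 -4.22971298e-05 -2.22314159e-01]
[-0.21   0.279  1.997 -0.     0.865  1.583] [ 484.44306775 -101.86145158  132.30622513] [ 3.14158423e+00 -6.27371019e-05 -2.22382459e-01]
[-0.21   0.279  1.997  0.     0.865  1.583] [ 484.41250952 -101.83583519  132.27515243] [-3.14159192e+00  2.24616696e-05 -2.22386718e-01]
```

View pics/j.png

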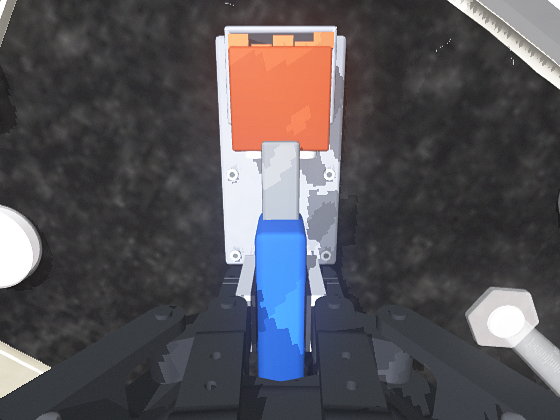

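View pics/jt.png

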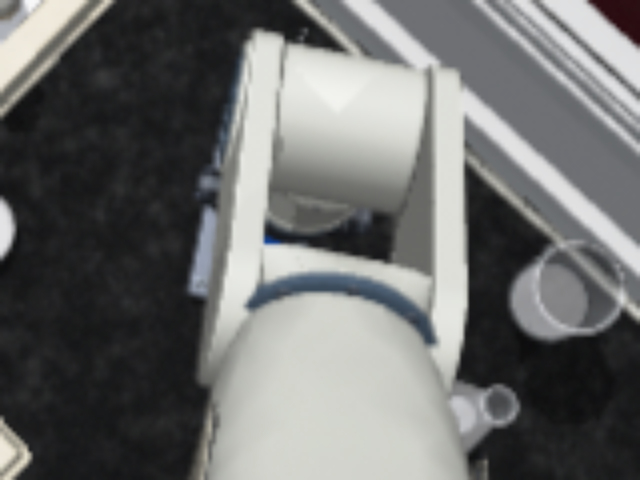

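Run:
```python
from m import *
s=sense(); zc=s['eef_pos'][2]
f=meas("wrist",(10,400,200,360),zs=(zc+10.3,zc+10.3,zc+30.8))
h=np.array([486.4,-102.5]); u=np.array([np.cos(np.radians(167.3)),np.sin(np.radians(167.3))])
# holder from this view: plate end wall top outer corners z=55, plate out? use px
e=s['eef_pos'][:2]
g=.5*(atz(f,225,26.5,55)+atz(f,337,26.5,55))[:2]; print("guard end mid",g,"-> centre",g+112*u, "tcp",e)
p=[[232.5,174.5],[329.5,174.5],[235.5,256],[326,256]]
P=[atz(f,*q,13)[:2] for q in p]; print("screws",np.round(P,1), "exp earlier?")
k=__import__("pickle").load(open("e.pkl","rb"))
q=[[215+X/3-.33,120+Y/3-.33] for X,Y in ((274,261),(72,261),(277,77),(67,77))]
print("screws earlier",np.round([atz(k,*a,13)[:2] for a in q],1))
```

```text
yellow none
red 9764 mean [ 556.3 -118.8] rect [ 556.  -118.4] [35.6 36.3] 77.2
blue 7712 mean [ 488.7 -103.3] rect [ 487.4 -103.1] [17.7 66.3] 77.2
guard end mid [ 595.13677978 -127.95051598] -> centre [ 485.87691086 -103.32774109] tcp [ 484.41250952 -101.83583519]
screws [[ 513.5  -72.4]
 [ 497.5 -143.2]
 [ 449.2  -57.8]
 [ 433.2 -128.4]] exp earlier?
screws earlier [[ 515.   -72.5]
 [ 499.  -143.5]
 [ 451.   -58.4]
 [ 435.2 -128.6]]
```

Run:
```python
from m import *
s=sense(); zc=s['eef_pos'][2]
f=grab_frame("wrist"); cv2.imwrite("pics/k.png",cv2.resize(f["pixels"][10:170,200:360,::-1],None,fx=4,fy=4,interpolation=2))
u=np.array([np.cos(np.radians(167.3)),np.sin(np.radians(167.3))])
for v in (33,35,46):
    t=atz(f,281,v,zc+.8+9.5)[:2]; print(v,t,t+98*u)
b=atz(f,281,151,zc+.8+9.5)[:2];print("blade root",b,b+58*u)
for v,z in((219,64),): 
    t=atz(f,281,v,zc+.8+30)[:2];print("grip end",t,t+33*u)
```

```text
33 [ 576.33268245 -123.42371968] [ 480.73029715 -101.87879166]
35 [ 575.72879737 -123.28728719] [ 480.12641206 -101.74235916]
46 [ 572.37623673 -122.52986129] [ 476.77385142 -100.98493326]
blade root [ 537.47261651 -114.64427505] [ 480.89161297 -101.8931952 ]
grip end [ 517.99954577 -110.18108313] [ 485.80690582 -102.92615839]
```

View pics/k.png

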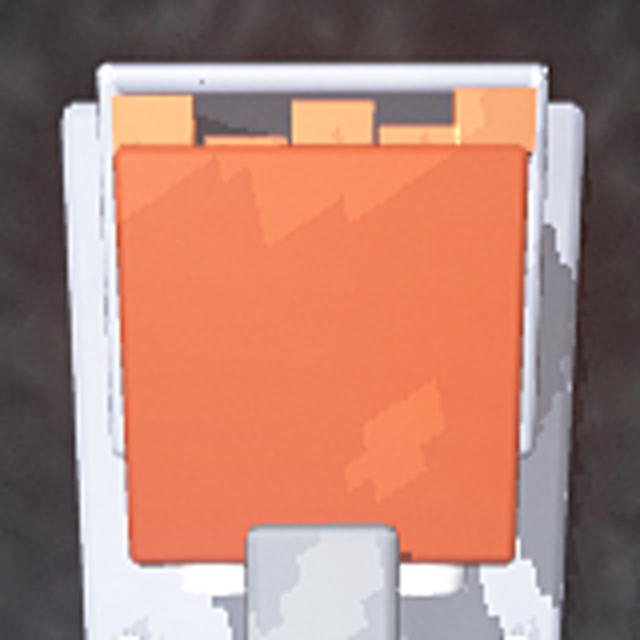

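```bash
python3 -m inch '[{"gripper":0.01,"tx":0.0015,"ty":0,"tz":0.01,"spin":0},{"gripper":0.01,"tx":0,"ty":0,"tz":0.015,"spin":0},{"gripper":0.01,"tx":0,"ty":0,"tz":0.015,"spin":0},{"gripper":0.01,"tx":0,"ty":0,"tz":0.012,"spin":0},{"gripper":0.01,"tx":0,"ty":0,"tz":0.005,"spin":0},{"gripper":0.01,"tx":0,"ty":0,"tz":0,"spin":0},{"gripper":0.01,"tx":0,"ty":0,"tz":0,"spin":0},{"gripper":0.01,"tx":0,"ty":0,"tz":0,"spin":0}]';python3 - <<'E'
from m import *
f=grab_frame("wrist")
cv2.imwrite("pics/l.png",cv2.resize(f["pixels"][0:300,180:380,::-1],None,fx=3,fy=2,interpolation=2))
g=grab_frame("scene")
cv2.imwrite("pics/ls.png",cv2.resize(g["pixels"][200:260,250:350,::-1],None,fx=7,fy=7,interpolation=2))
s=sense();print(s['eef_pos'],s['tcp_rot'],s['contact_force'])
E
```

```text
clock: 15.75
eef_pos: [486.4, -102.3, 75.8]
tcp_rot: [3.142, -0.001, -0.222]
contact_force: [0.2, -0.7, -0.7]
opening: 0.201
[ 486.31257519 -102.27552974   75.8309006 ] [-3.14158412e+00 -1.07500821e-03 -2.22442883e-01] [0.08948269 0.68130552 0.10623587]
```

View pics/l.png

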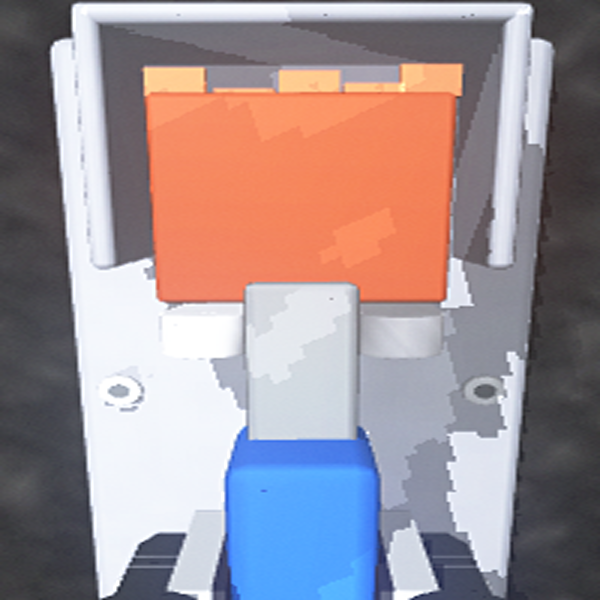

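View pics/ls.png

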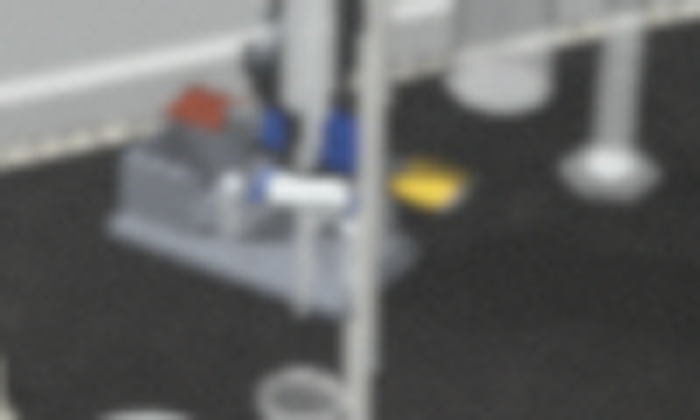

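```bash
python3 -m inch '[{"gripper":0.01,"tx":0,"ty":0,"tz":0.008,"spin":0},{"gripper":0.01,"tx":0,"ty":0,"tz":0.008,"spin":0},{"gripper":0.01,"tx":0,"ty":0,"tz":0.005,"spin":0},{"gripper":0.01,"tx":0,"ty":0,"tz":0.003,"spin":0},{"gripper":0.01,"tx":0,"ty":0,"tz":0.003,"spin":0},{"gripper":0.01,"tx":0,"ty":0,"tz":0.003,"spin":0},{"gripper":0.01,"tx":0,"ty":0,"tz":0,"spin":0},{"gripper":0.01,"tx":0,"ty":0,"tz":0,"spin":0}]';python3 - <<'E'
from m import *
f=grab_frame("wrist")
cv2.imwrite("pics/m.png",cv2.resize(f["pixels"][0:300,180:380,::-1],None,fx=3,fy=2,interpolation=2))
s=sense();print(s['eef_pos'],s['tcp_rot'],s['contact_force'],s['wrist_torque'])
E
```

```text
clock: 16.65
eef_pos: [485.9, -102.2, 45.3]
tcp_rot: [-3.142, 0.0, -0.222]
contact_force: [-0.3, 0.3, -1.7]
opening: 0.204
[ 485.95414957 -102.19661956   45.37917192] [-3.14158293e+00 -1.22339804e-04 -2.22467461e-01] [ 0.7600768   0.61104756 -0.29599231] [-0.03713259 -0.01689641  0.07681229]
```

View pics/m.png

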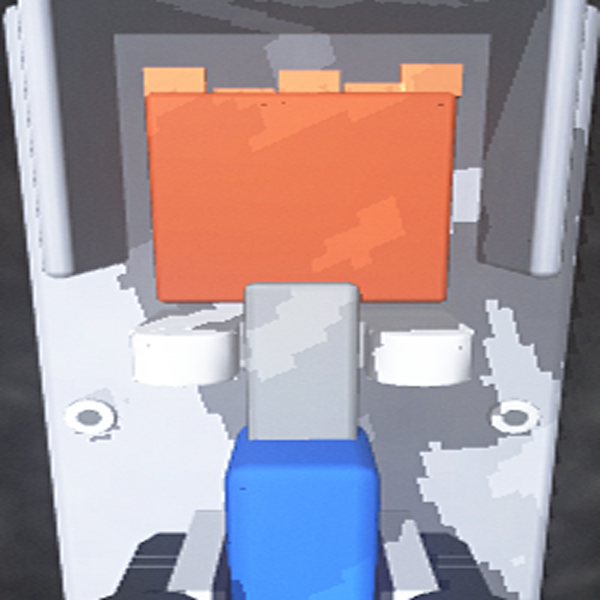

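```bash
python3 -m inch '[{"gripper":0.01,"tx":0,"ty":0,"tz":0.003,"spin":0},{"gripper":0.01,"tx":0,"ty":0,"tz":0.003,"spin":0},{"gripper":0.01,"tx":0,"ty":0,"tz":0.003,"spin":0},{"gripper":0.01,"tx":0,"ty":0,"tz":0.002,"spin":0},{"gripper":0.01,"tx":0,"ty":0,"tz":0.001,"spin":0},{"gripper":0.01,"tx":0,"ty":0,"tz":0,"spin":0},{"gripper":0.01,"tx":0,"ty":0,"tz":0,"spin":0},{"gripper":0.01,"tx":0,"ty":0,"tz":0,"spin":0}]';python3 - <<'E'
from m import *
f=grab_frame("wrist")
cv2.imwrite("pics/n.png",cv2.resize(f["pixels"][0:300,180:380,::-1],None,fx=3,fy=2,interpolation=2))
s=sense();print(s['eef_pos'],s['tcp_rot'],s['contact_force'],s['wrist_torque'])
E
```

```text
clock: 17.5
eef_pos: [485.9, -102.1, 33.3]
tcp_rot: [-3.141, -0.0, -0.223]
contact_force: [0.8, 0.6, -1.3]
opening: 0.199
[ 485.84539814 -102.07216297   33.25110134] [-3.14142642e+00  8.72033358e-05 -2.22640026e-01] [ 0.80992859  0.97225149 -0.517532  ] [ 0.15853752 -0.12498121 -0.04652744]
```

View pics/n.png

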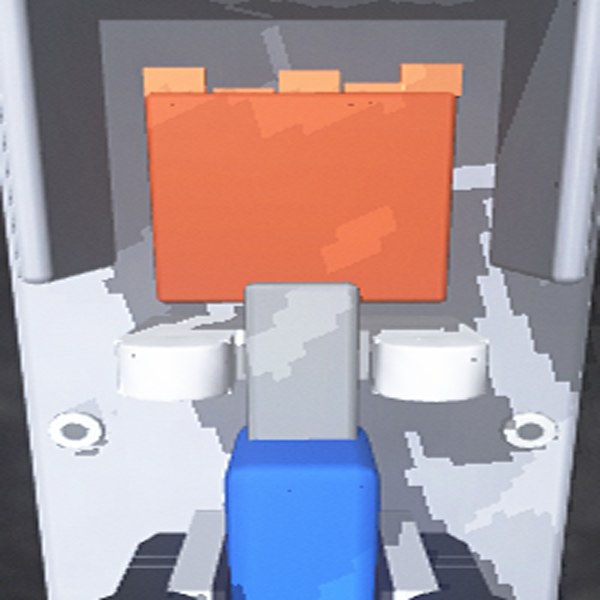

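```bash
python3 -m inch '[{"gripper":0.01,"tx":0,"ty":0,"tz":0.0005,"spin":0},{"gripper":0.01,"tx":0,"ty":0,"tz":0,"spin":0},{"gripper":0.01,"tx":0,"ty":0,"tz":0.0005,"spin":0},{"gripper":0.01,"tx":0,"ty":0,"tz":0,"spin":0},{"gripper":0.01,"tx":0,"ty":0,"tz":0,"spin":0},{"gripper":0.01,"tx":0,"ty":0,"tz":0,"spin":0},{"gripper":0.01,"tx":0,"ty":0,"tz":0,"spin":0},{"gripper":0.01,"tx":0,"ty":0,"tz":0,"spin":0}]'
```

```text
clock: 18.35
eef_pos: [485.9, -102.1, 33.1]
tcp_rot: [-3.141, -0.0, -0.222]
contact_force: [-2.9, 1.1, 13.8]
opening: 0.202
```

```bash
python3 -m inch '[{"gripper":0.018,"tx":0,"ty":0,"tz":0,"spin":0},{"gripper":0.022,"tx":0,"ty":0,"tz":0,"spin":0},{"gripper":0.028,"tx":0,"ty":0,"tz":0,"spin":0},{"gripper":0.035,"tx":0,"ty":0,"tz":0,"spin":0},{"gripper":0.042,"tx":0,"ty":0,"tz":0,"spin":0},{"gripper":0.05,"tx":0,"ty":0,"tz":0,"spin":0},{"gripper":0.05,"tx":0,"ty":0,"tz":0,"spin":0},{"gripper":0.05,"tx":0,"ty":0,"tz":0,"spin":0}]' 20;python3 - <<'E'
from m import *
f=grab_frame("wrist")
cv2.imwrite("pics/o.png",f["pixels"][:,:,::-1])
s=sense();print(s['eef_pos'],s['tcp_rot'],s['contact_force'],s['opening'])
E
```

```text
clock: 19.15
eef_pos: [485.8, -102.2, 32.2]
tcp_rot: [-3.142, 0.0, -0.222]
contact_force: [0.4, 0.4, -1.2]
opening: 0.586
[ 485.88762901 -102.18157635   32.26840606] [-3.14158837e+00  1.19294108e-05 -2.22456198e-01] [ 0.3274556   0.07341943 -0.21230428] 0.5876471102153656
```

View pics/o.png

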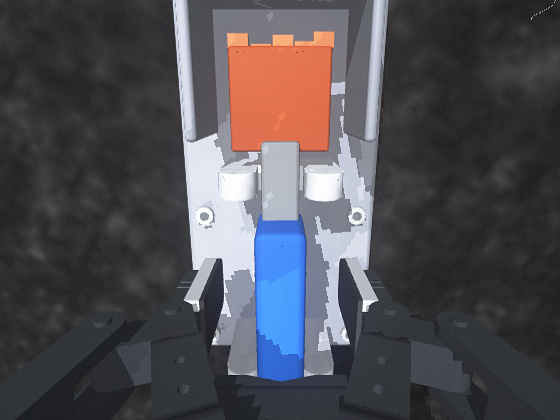

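Released; pads are clear on both sides. Rising to inspect.

```bash
python3 -m inch '[{"gripper":0.05,"tx":0,"ty":0,"tz":-0.01,"spin":0},{"gripper":0.05,"tx":0,"ty":0,"tz":-0.02,"spin":0},{"gripper":0.05,"tx":0,"ty":0,"tz":-0.03,"spin":0},{"gripper":0.05,"tx":0,"ty":0,"tz":-0.04,"spin":0},{"gripper":0.05,"tx":0,"ty":0,"tz":-0.04,"spin":0},{"gripper":0.05,"tx":0,"ty":0,"tz":-0.04,"spin":0},{"gripper":0.05,"tx":0,"ty":0,"tz":-0.03,"spin":0},{"gripper":0.05,"tx":0,"ty":0,"tz":0,"spin":0}]';python3 - <<'E'
from m import *
grab_frame("scene");grab_frame("scene")
f=meas("wrist",(10,400,200,360))
cv2.imwrite("pics/p.png",f["pixels"][:,:,::-1])
g=grab_frame("scene")
cv2.imwrite("pics/ps.png",cv2.resize(g["pixels"][200:260,250:350,::-1],None,fx=7,fy=7,interpolation=2))
s=sense();print(s['eef_pos'],s['tcp_rot'],s['contact_force'],s['opening'])
E
```

```text
clock: 20.0
eef_pos: [488.2, -102.7, 247.4]
tcp_rot: [-3.141, -0.008, -0.222]
contact_force: [0.1, 0.3, -0.1]
opening: 0.581
yellow 1005 mean [408.3 -85.6] rect [409.3 -85.8] [34.9 35. ] 77.2
red 1549 mean [ 558.5 -119.5] rect [ 558.9 -119.5] [35.9 38.9] 77.2
blue 1306 mean [ 484.8 -102.5] rect [ 484. -102.] [17.1 65.6] 77.6
fresh dir deg 167.3 153.3 mid [ 484.1 -102.7]
[ 485.04424889 -102.01810573  241.46846005] [ 3.14155474e+00  1.60191624e-03 -2.22445615e-01] [1.18889757 0.68401735 0.74926199] 0.5854346064250903
```

View pics/p.png

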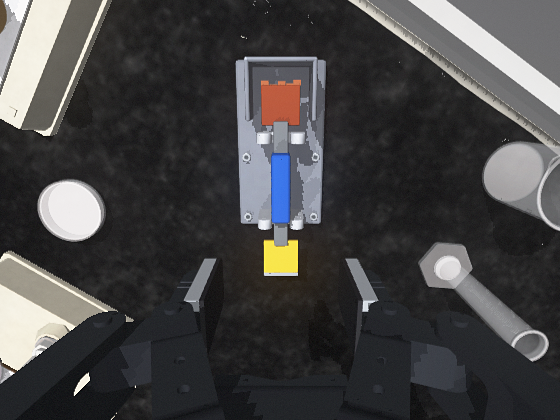

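View pics/ps.png

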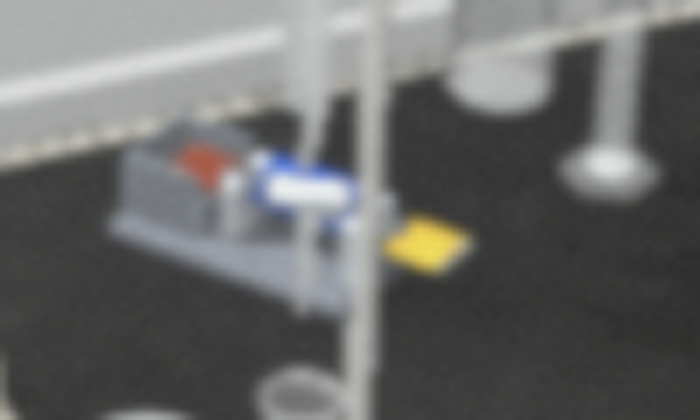

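Run:
```python
from m import *
f=grab_frame("scene"); b=f["pixels"]; a=cv2.imread("pics/c_scene.png")[:,:,::-1]
def masks(im):
    h=cv2.cvtColor(np.ascontiguousarray(im),cv2.COLOR_RGB2HSV).astype(int);H,S,V=h[...,0],h[...,1],h[...,2]
    o={}
    for n,m in (("y",(abs(H-25)<8)&(S>110)),("r",((H<14)|(H>172))&(S>90)),("b",(abs(H-112)<12)&(S>110))):
        m=m.copy(); m[:215]=0;m[250:]=0;m[:,:265]=0;m[:,325:]=0
        ys,xs=np.nonzero(m); o[n]=(len(xs),xs.mean().round(1),ys.mean().round(1),xs.min(),xs.max(),ys.min(),ys.max())
    return o
print(masks(a));print(masks(b))
u=np.array([np.cos(np.radians(167.3)),np.sin(np.radians(167.3))]);c=np.array([485.3,-102.])
print("pred out blade ctr",proj(f,[*(c+78*u),43.5]),"stowed",proj(f,[*(c-78*u),43.5]))
cv2.imwrite("pics/q.png",np.hstack([cv2.resize(x[205:255,255:330,::-1],None,fx=5,fy=5,interpolation=2) for x in (a,b)]))
```

```text
{'y': (24, np.float64(278.2), np.float64(222.9), np.int64(275), np.int64(281), np.int64(221), np.int64(226)), 'r': (60, np.float64(310.1), np.float64(234.4), np.int64(305), np.int64(315), np.int64(231), np.int64(238)), 'b': (11, np.float64(290.2), np.float64(222.7), np.int64(287), np.int64(296), np.int64(221), np.int64(224))}
{'y': (55, np.float64(310.2), np.float64(234.3), np.int64(305), np.int64(315), np.int64(231), np.int64(238)), 'r': (20, np.float64(278.6), np.float64(222.8), np.int64(276), np.int64(281), np.int64(221), np.int64(225)), 'b': (7, np.float64(291.4), np.float64(223.0), np.int64(289), np.int64(296), np.int64(222), np.int64(224))}
pred out blade ctr [310.38973413 233.73435532] stowed [278.5476506 222.6498275]
```

View pics/q.png

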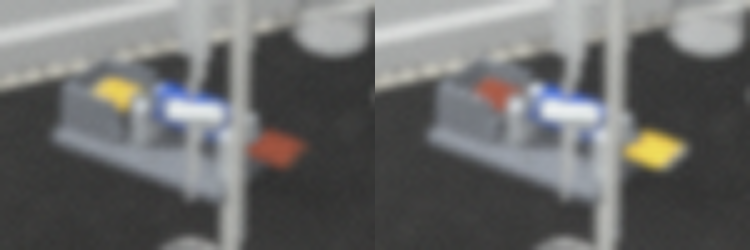

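The two blades have swapped places to within about 0.4 px, so the insert is seated and level. The arm is clear at z = 241 mm.

```bash
python3 -c "
from rig import *
print(sense()['contact_force'],sense()['clock']); print(sign_off())"
```

```text
[-0.45577643  0.60561368 -0.58438498] 20.25
the job is handed in; nothing more can be done
None
```

The scraper insert is turned end for end and back in its holder. The fresh yellow blade points out on the open side and the worn one lies in the guard. I handed the job in at about 20 s.

**How it went:** I rose and pulled the arm in to swing clear of the burette stand, then gripped the insert across its blue grip. I lifted it about 100 mm, turned it 180° and lowered it until it pressed back on the saddles with about 14 N. Then I let go and backed off to 241 mm.

**Last checks:**
- **Seating:** in the scene camera each blade sits where the other one was, to within about 0.4 px. The insert lies along 167.3°, the same as the holder.
- **Robot:** the fingers are open and clear, and the contact force is about zero.
- **Bystanders:** the nearby things look undisturbed in the last wrist picture. I did not re-measure their positions.

**Disagreements:** wrist-camera positions taken facing opposite ways differed by about 1.5 mm along the insert. Close-up estimates of its position in the grip spread about 5 mm, so I used averages. The insert has only 4 mm of play each way, but it went down without resistance until it touched the saddles.

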